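Slide an agar plate under the microscope and clamp it

TASK

Put the agar plate that lies on the microscope's stage under the lens: push it straight back against the long fence while it is still on the open side of the ring light, then slide the jaw shut so that the jaw, not the gripper, carries the plate along the fence, under the ring light, into the corner against the fixed jaw. Close the jaw until its sprung pad holds the plate with about 6 N (pad pressed in by about 1 mm) and leave it so. Be gentle: plates crack, nothing may touch the ring light or lens tube, and the other things on the bench stay where they are.

Things in the scene. Friction and masses are not known exactly. Their poses are not given: they have to be found in the camera images.
- scope: Digital microscope, fixed to the bench. Origin: on the bench under the optical axis; x = away from the operator, towards the column; y = to the left, along the fence; z up (offsets below in mm in this frame). Its dark stage plate has its top at z 50 and spans x -125 to 75, y -85 to 268. The column (radius 15, 375 high) stands at x 135, y 0.
- seat (a point): Point on the stage surface under the optical axis: where the centre of the plate belongs. The aluminium fence along the back of the stage has its face 45 mm behind it (scope x 45), and is 14 mm high; the fixed jaw, 14 mm high, has its face 45 mm to the right (scope y -45, from x -30 to 45).
- optics: Ring light, lens tube and camera over the seat; same axes as scope. Origin: centre of the ring light's underside, 23 mm above the stage. Heights above it: ring light (radius 33) to 18; tube (radius 27) to 190; clamp ring (radius 34), arm (30 wide) and carrier (46 wide) to the column 55 to 125; camera (52 x 46) to 241. A focus knob stands out to the right of the carrier.
- dish: The agar plate: closed round dish, 90 mm in diameter, 15 mm high, loose (about 32 g). Origin: centre of its underside. It starts on the stage, in front and to the left of the ring light, 45 to 65 mm short of the fence.
- jaw (a joint): Moving jaw on the fence, a stiff slide (about 7 N to move) that stays where it is left; metres, 0 = fully shut (moves towards scope -y, to the fixed jaw), grows as it opens, up to 0.155. At about 0.006 the unpressed pad just meets a plate that lies in the corner. Starts at 0.132 to 0.146.
- jaw_knob (a point): Middle of the jaw's black upright knob, 22 mm in diameter, 32 mm high (16 mm above and below this point), 96 mm above the bench; the saddle that carries it has its top 22 mm below this point and reaches 13 mm to the left and 70 mm to the right of the knob. At jaw = 0 the knob is at scope x 62, y 99.
- jaw_pad: White slanted pad of the jaw, 28 mm long, 11 mm high, face turned 25 degrees to press the plate into the corner. Origin: middle of its face, 58 mm above the bench; unpressed it lies 81 mm nearer the operator (scope x) and 64 mm further right (scope y) than the knob's axis. It yields along scope y against two springs, 5 N per mm, 4 mm at most.
- spare_dish: Another agar plate on the bench, 90 mm in diameter, 15 mm high; leave alone. Origin: centre of its underside.
- cup: Sample cup with red lid, 39 mm across, 74 mm high; leave alone. Origin: centre of its underside.
- bottle: Brown bottle with black cap, 52 mm across, 98 mm high; leave alone. Origin: centre of its underside.
- clock: Timer, 62 x 68 x 22 mm; leave alone. Origin: centre of its underside.

How it is judged:
On the way:
1. the agar plate touches the fence (within 5 mm), still to the left of the ring light (x of dish in the frame of scope above -0.005 m and y of dish in the frame of scope above 0.06 m), for 0.2 s.
At the end, for the whole second after the job is handed in: The agar plate lies flat on the stage in the corner of the fence and the fixed jaw (within 2 mm both ways), at rest, and the jaw, let go, still holds it with 3.5 to 9.5 N (pad pressed in by about 0.7 to 1.7 mm) (x of dish in the frame of scope between -0.002 and 0.002 m and y of dish in the frame of scope between -0.002 and 0.002 m and z of dish in the frame of scope between 0.048 and 0.052 m and angle between dish's own z axis and vertical below 0.03 rad and contact force between jaw_pad and dish between 3.5 and 9.5 N and linear speed of dish below 0.01 m/s); the robot touches nothing.
It fails at once if the agar plate is squeezed by the jaw with more than 10 N (contact force between jaw_pad and dish above 10 N).
It fails at once if the ring light or anything else of the optics is touched (contact force between optics and anything else above 0.5 N).
It fails at once if the agar plate is tipped (angle between dish's own z axis and vertical above 0.2 rad).
It fails at once if the robot pushes the agar plate with more than 15 N, or touches it once its centre is within 50 mm of the lens axis sideways (contact force between any of the fingers, the arm and dish above 15 N or (y of dish in the frame of scope below 0.05 m and contact force between any of the fingers, the arm and dish above 0.3 N)).
It fails at once if the spare plate, the cup, the bottle or the timer is moved by more than 15 mm (distance of any of spare_dish, cup, bottle, clock from where it was at the start of the episode above 0.015 m).
It also fails if it takes over 70 s, if anything falls off the work surface, if the arm or the gripper's body presses on something with over 40 N, if the wrist force passes 120 N, or if a joint passes its speed limit or range.

ROBOT

A 7-joint arm with a two-finger parallel gripper is mounted at the origin on a cart in front of the work surface, level with it; the furniture and walls round the work are solid. World frame = base frame: x ahead of the robot, y to its left, z up, the work surface at z = 0. Lengths are in m, angles in rad, forces in N, time in s.
With the tool pointing down it reaches from about 0.425 to 0.875 m from the base axis. Payload 4.7 kg.
Tool frame: the origin (TCP) lies midway between the tips of the shut fingers; the grasp point (between the pads) lies 19 mm behind it; x points along the fingers, z is the direction in which the jaws open and shut, and the axes are right-handed (so a half turn about x gives the same grasp; the last joint's range is limited). The gripper opens to 87 mm and grips with 3 to 60 N. Pads are 19 mm wide; open, the fingers measure 117 mm over their backs; the gripper's body (75 mm by 190 mm) begins 51 mm behind the grasp point.
Start: joints at [1.318, 0.321, -0.07, 1.45, 0.023, 1.371, -0.057], TCP at [0.171, -0.627, 0.223] pointing down, gripper open.
Joint ranges: [-2.86, 2.86], [-0.3, 2.09], [-1.38, 1.24], [0.06, 2.45], [-1.56, 4.7], [0.09, 2.05], [-2.69, 2.69]. Speed limits (rad/s): [2.57, 2.57, 3.14, 3.14, 3.14, 3.14, 3.14].

INTERFACE

Orientations are given as a rotation vector (axis times angle).
In Python, from bench import ctrl, vision, close_job gives the robot as it stands. The module is installed in compiled form; this text tells all that it offers.
- The arm moves only by the tool servo_tool, never from a script. Its argument "commands" is a list that holds one entry, the list of rows, each a list of 7 numbers: the turn, a rotation vector about the tool's x, y, z in degrees, then the shift along the tool's x, y, z in mm, then the finger opening in mm, from 0 to 87. In form: [[[wx, wy, wz, x, y, z, grip], ...]]. A call has 1 to 5 rows; each row is the pose to reach, as a shift and turn from the pose commanded when the call began, along the tool's axes at that moment; what a row does not reach only later rows make up. A row lasts 1/8 s, in which the tool goes at most 62.5 mm and 10.7 degrees, less where a joint would pass 70% of its speed; a pose out of reach is approached as far as the arm can. A call with a gripper value outside its range is refused whole. The fingers move at their own pace and stop on an object; "newtons" is the grip in N (left out, the last holds). Time passes only in rows, so rows that repeat a pose let the fingers close. It gives the time, the measured TCP pose, the force and the opening at its end, in the units of the state.
- ctrl.get_state(): the state, without advancing time (a new reading comes with each control period).
- vision.get_image(name): name is "scene" or "top" or "wrist"; returns the picture (384x512x3 uint8, red, green, blue); there is no depth.
- vision.camera_info(name): a dict with "fov_y" (degrees; the focal length in pixels is half the picture's height over the tangent of half this angle, whatever the lens; pixels are square), "cx", "cy" (the principal point, pixels), "pose" (4x4, takes a point from camera to world coordinates). Camera axes: x right, y down, z forward; pixel columns grow to the right and rows downward; lengths in m; the calibration is good to about 2 mm. A picture is of the moment at which its call begins: read the wrist's pose just before it. camera_info takes no time and is no camera call; for the wrist camera it gives the pose at the moment of the call.
- close_job(): hands the job in, once; it reports no verdict.
The state is a dict: "time": time; "joint_positions": joint angles; "qd": joint speeds; "joint_torque": joint torques, N m; "position": TCP position; "tool_rot": TCP orientation; "ft_force": force on the tool from outside, world axes, zero at the start; "torque": the same for the moment, N m; "grip_width": opening from 0.0 (shut) to 1.0 (fully open).
Only numpy, scipy, OpenCV 4.12 (cv2) and the standard library are available. Lean on these libraries where they do the work, as an engineer would, in place of code of your own. Each camera call takes 0.05 s, during which the arm holds its last target. There are 200 camera calls.

## Working session

There is one attempt and no reset: what is moved stays moved. The work goes in short steps, Python scripts to look and compute and a tool call to move; the robot and the scene stay as the last step left them, time stands still between calls to the robot, and variables do not carry over. Pictures are saved under pics/ and viewed, about 8 in all and at most 12, crops included, and the job is handed in when it is done.

Besides the shell and the picture viewer there is one more tool, called after "Call:" in YAML: its name, and indented under it one key for each argument. servo_tool: Moves the arm, as the interface text tells. Its arguments: {"type":"object","properties":{"commands":{"type":"array"},"newtons":{"type":"number"}},"required":["commands"]}

```bash
mkdir -p pics; cat > h.py <<'E'
import numpy as np,cv2
from scipy.spatial.transform import Rotation as R
from bench import ctrl,vision,close_job
def K(n):
    i=vision.camera_info(n);f=192/np.tan(np.radians(i['fov_y'])/2);return f,i['cx'],i['cy'],np.array(i['pose'])
def back(n,uv,z,k=None):
    f,cx,cy,T=k or K(n);d=T[:3,:3]@np.array([(uv[0]-cx)/f,(uv[1]-cy)/f,1]);o=T[:3,3];return o+d*(z-o[2])/d[2]
def proj(n,p,k=None):
    f,cx,cy,T=k or K(n);q=T[:3,:3].T@(np.array(p)-T[:3,3]);return np.array([cx+f*q[0]/q[2],cy+f*q[1]/q[2]])
def save(n,name):
    im=vision.get_image(n);cv2.imwrite('pics/'+name+'.png',im[:,:,::-1]);return im
E
python3 - <<'E'
from h import *
np.set_printoptions(precision=4,suppress=True)
ims=[]
for n in('scene','top'):
    save(n,n+'0');print(n,K(n))
    ims.append(cv2.imread('pics/'+n+'0.png'))
s=ctrl.get_state();print(s['time'],s['position'],s['tool_rot'],R.from_rotvec(s['tool_rot']).as_matrix(),s['grip_width'],s['ft_force'])
E
```

```text
scene (np.float64(490.5478823107598), 258.162184403479, 198.82306393163756, array([[-0.8345, -0.3786,  0.4003, -0.0665],
       [-0.5508,  0.5913, -0.589 ,  0.6772],
       [-0.0137, -0.712 , -0.702 ,  1.1291],
       [ 0.    ,  0.    ,  0.    ,  1.    ]]))
top (np.float64(436.79951798846037), 253.38275398571645, 194.30855561624915, array([[ 0.2041, -0.9353,  0.2892,  0.1438],
       [-0.979 , -0.1942,  0.0628, -0.2989],
       [-0.0025, -0.2959, -0.9552,  1.295 ],
       [ 0.    ,  0.    ,  0.    ,  1.    ]]))
0.1 [ 0.1712 -0.6265  0.2216] [ 1.0115  1.3252 -1.0098] [[-0.0005  0.9646  0.2637]
 [ 0.0017  0.2637 -0.9646]
 [-1.     -0.0001 -0.0018]] 1.0000459723258739 [ 0.2648 -0.5712 -0.2852]
```

```bash
python3 -c "
import cv2
for n in('scene0','top0'):
    cv2.imwrite('pics/'+n+'b.png',cv2.resize(cv2.imread('pics/'+n+'.png'),(800,600),interpolation=cv2.INTER_CUBIC))"
```

```text
(no output)
```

View pics/scene0b.png

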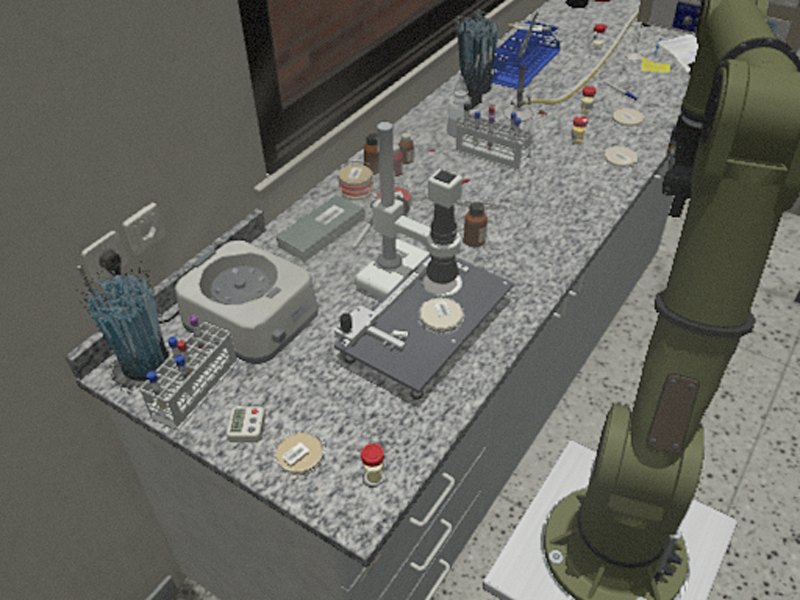

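View pics/top0b.png

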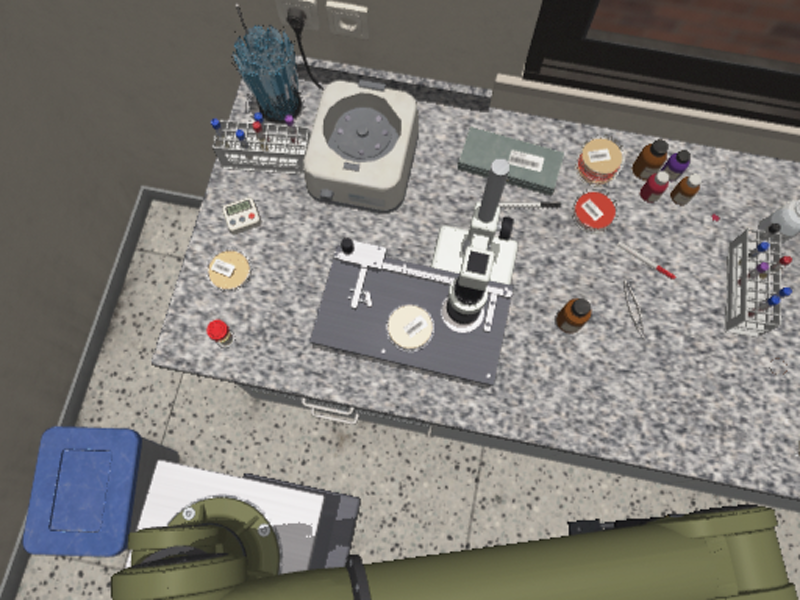

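The scene view shows the stage with the dish at (441,314) and the knob at (347,322). In the top view (800-px scale) the dish is at (410,326), the knob at (347,245), and the stage's front corners at (312,342) and (493,382). I'll fit the scope pose to these and overlay it.

```bash
cat > fit.py <<'E'
from h import *
from scipy.optimize import least_squares
np.set_printoptions(precision=4,suppress=True)
obs=[('top',(312,342),(-.125,.268,.05)),('top',(493,382),(-.125,-.085,.05)),('top',(511,292),(.075,-.085,.05)),
('scene',(416,390),(-.125,.268,.05)),('scene',(511,287),(-.125,-.085,.05)),('scene',(386,127),(.135,0,.375)),('top',(500,167),(.135,0,.375))]
def W(p,q):
    c,s=np.cos(p[2]),np.sin(p[2]);return np.array([p[0]+c*q[0]-s*q[1],p[1]+s*q[0]+c*q[1],q[2]])
ks={n:K(n) for n in('top','scene')}
f=lambda p:np.concatenate([proj(n,W(p,q),ks[n])-.64*np.array(u) for n,u,q in obs])
r=least_squares(f,[.6,-.3,0],loss='soft_l1');p=r.x
print(p,np.degrees(p[2]));print(f(p).reshape(-1,2))
def S(w):
    d=np.array(w[:2])-p[:2];c,s=np.cos(p[2]),np.sin(p[2]);return np.array([c*d[0]+s*d[1],-s*d[0]+c*d[1]])
for n,u in(('top',(410,326)),('scene',(441,313))):print('dish',S(back(n,.64*np.array(u),.064)),back(n,.64*np.array(u),.064))
for n,u in(('top',(347,243)),('scene',(346,316))):print('knob',S(back(n,.64*np.array(u),.112)))
for n,x0,y0 in(('top',195,140),('scene',205,155)):
    im=cv2.imread(f'pics/{n}0.png')[y0:y0+105,x0:x0+140];im=cv2.resize(im,(800,600),interpolation=cv2.INTER_CUBIC);g=800/140
    D=lambda q:tuple(int(v) for v in (proj(n,W(p,q),ks[n])+.5-[x0,y0])*g)
    L=lambda qs,c:cv2.polylines(im,[np.array([D(q) for q in qs])],True,c,1)
    L([(-.125,.268,.05),(-.125,-.085,.05),(.075,-.085,.05),(.075,.268,.05)],(0,255,0))
    L([(.045,-.045,.064),(.045,.2,.064)],(0,0,255));L([(-.03,-.045,.064),(.045,-.045,.064)],(0,0,255))
    a=np.linspace(0,6.28,40)
    L([(.033*np.cos(t),.033*np.sin(t),.073) for t in a],(255,0,255))
    m=S(back('top',.64*np.array((410,326)),.064))
    L([(m[0]+.045*np.cos(t),m[1]+.045*np.sin(t),.065) for t in a],(255,0,0))
    for j in(.132,.139,.146): L([(.062+.011*np.cos(t),.099+j+.011*np.sin(t),.112) for t in a],(0,255,255))
    cv2.imwrite(f'pics/ov_{n}.png',im)
E
python3 fit.py
```

```text
[ 0.5295 -0.3424 -0.0382] -2.1878703147108545
[[-2.7963 -0.5653]
 [-0.673   2.5403]
 [ 1.1759 -3.8337]
 [ 0.5618  0.1663]
 [ 1.97   -3.0616]
 [-1.0154 -1.4294]
 [-0.1525  0.0996]]
dish [-0.0539  0.0876] [ 0.479  -0.2527  0.064 ]
dish [-0.0583  0.0892] [ 0.4747 -0.251   0.064 ]
knob [0.0608 0.2372]
knob [0.0578 0.2386]
```

View pics/ov_top.png

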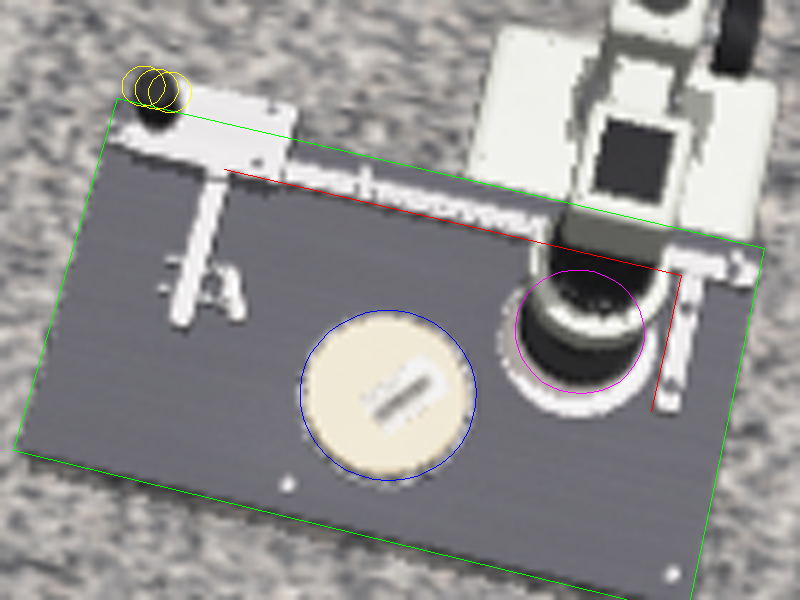

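View pics/ov_scene.png

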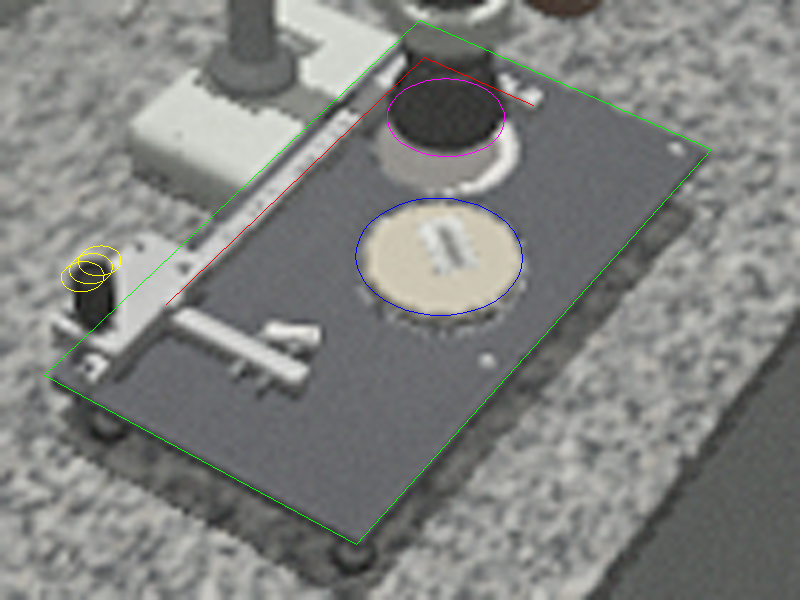

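Overlay fit is within about 6 mm: the stage outline and dish match, while the fence line and knob are slightly off. That's enough for a safe first move. I'll go high on the operator's side, turn the opening direction along scope x, and refine with the wrist camera.

```bash
cat >> h.py <<'E'
def rows(pos,yaw,n,k=None,lean=0,grip=0):
    """rows to a pose with tool x down, tool z at world angle yaw (deg)"""
    s=ctrl.get_state();R0=R.from_rotvec(s['tool_rot'])
    z=np.array([np.cos(np.radians(yaw)),np.sin(np.radians(yaw)),0]);x=np.array([0,0,-1.]);y=np.cross(z,x)
    dr=(R0.inv()*R.from_matrix(np.c_[x,y,z])).as_rotvec(degrees=True)
    dp=R0.inv().apply(np.array(pos)-s['position'])*1000
    for i in range(1,n+1):print(np.r_[dr*i/n,dp*i/n].round(1).tolist())
E
python3 - <<'E'
from h import *
rows([.43,-.2,.34],-2.2,10)
E
```

```text
[-7.3, -0.0, -0.0, -11.8, 36.2, -34.3]
[-14.5, -0.0, -0.0, -23.6, 72.4, -68.7]
[-21.8, -0.0, -0.0, -35.4, 108.6, -103.0]
[-29.0, -0.0, -0.0, -47.1, 144.8, -137.4]
[-36.3, -0.0, -0.0, -58.9, 181.0, -171.7]
[-43.5, -0.1, -0.0, -70.7, 217.3, -206.0]
[-50.8, -0.1, -0.0, -82.5, 253.5, -240.4]
[-58.0, -0.1, -0.0, -94.3, 289.7, -274.7]
[-65.3, -0.1, -0.1, -106.1, 325.9, -309.1]
[-72.5, -0.1, -0.1, -117.9, 362.1, -343.4]
```

Call:
servo_tool:
  commands:
    - [[-7, 0, 0, -40, 36, -34, 0], [-14, 0, 0, -80, 72, -69, 0], [-22, 0, 0, -110, 108, -103, 0], [-29, 0, 0, -118, 145, -137, 0], [-36, 0, 0, -118, 181, -172, 0]]

```text
time: 0.72
position: [0.3016, -0.412, 0.3414]
tool_rot: [0.525, 1.505, -0.526]
ft_force: [1.4, 0.2, 0.2]
grip_width: 0.52
```

```bash
python3 - <<'E'
from h import *
print(ctrl.get_state()['position'],ctrl.get_state()['joint_positions'])
rows([.43,-.2,.34],-2.2,5)
E
```

```text
[ 0.30164791 -0.41203719  0.34137602] [ 1.15607014e+00  9.59850463e-04 -2.68551155e-01  1.58396481e+00
  5.15560543e-04  1.55496561e+00  2.16099967e-01]
[-7.3, 0.0, 0.0, 0.2, 49.2, -6.3]
[-14.5, 0.0, 0.0, 0.5, 98.3, -12.6]
[-21.8, 0.0, 0.0, 0.7, 147.5, -18.8]
[-29.0, 0.1, 0.1, 0.9, 196.7, -25.1]
[-36.3, 0.1, 0.1, 1.2, 245.9, -31.4]
```

Call:
servo_tool:
  commands:
    - [[-7, 0, 0, 0, 49, -6, 0], [-14.5, 0, 0, 0, 98, -12, 0], [-22, 0, 0, 1, 147, -19, 0], [-29, 0, 0, 1, 197, -25, 0], [-36, 0, 0, 1, 246, -31, 0]]

```text
time: 1.35
position: [0.4307, -0.2005, 0.3393]
tool_rot: [0.034, 1.571, -0.034]
ft_force: [-0.3, -0.1, 0.0]
grip_width: 0.025
```

```bash
python3 - <<'E'
from h import *
np.set_printoptions(precision=4,suppress=True)
s=ctrl.get_state();k=K('wrist');save('wrist','w1');print(s['position'],k,s['joint_positions'])
np.save('w1.npy',k[3])
im=cv2.imread('pics/w1.png');cv2.imwrite('pics/w1b.png',cv2.resize(im,(800,600),interpolation=cv2.INTER_CUBIC))
E
```

```text
[ 0.4307 -0.2005  0.3393] (np.float64(330.82942517203384), 258.34072636204786, 194.2595449152181, array([[ 0.9991, -0.0416, -0.0117,  0.4335],
       [-0.0432, -0.9619, -0.2701, -0.1267],
       [-0.    ,  0.2703, -0.9628,  0.5024],
       [ 0.    ,  0.    ,  0.    ,  1.    ]])) [ 0.9254 -0.0744 -0.5081  1.6522 -0.0358  1.5546  0.3756]
```

View pics/w1b.png

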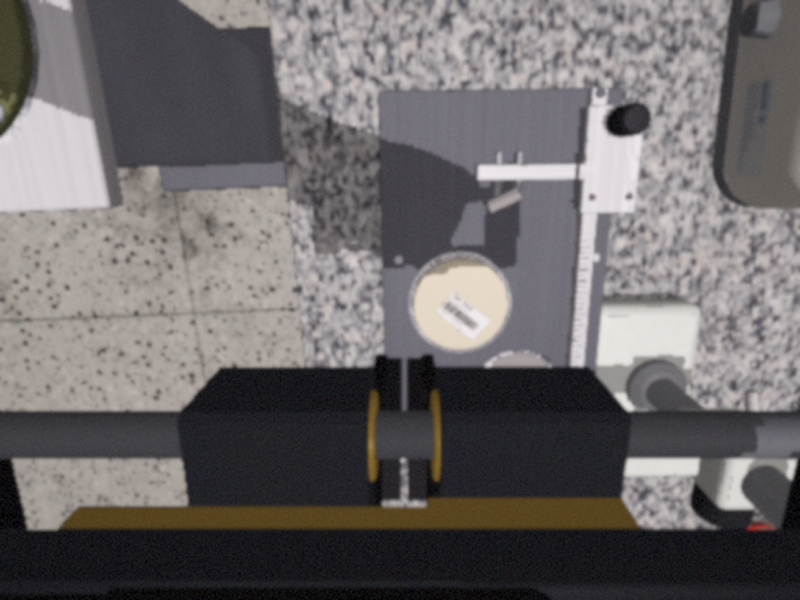

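The wrist view (800-px scale) shows the dish at (460,303), stage FL corner (379,90), front edge from there to about (385,350), the fence's top front edge from about (584,215) to (570,365), and the knob top near (634,117).

```bash
cat > fit2.py <<'E'
from h import *
from scipy.optimize import least_squares
np.set_printoptions(precision=4,suppress=True)
k0=K('wrist');k=(*k0[:3],np.load('w1.npy'))
b=lambda u,z:back('wrist',.64*np.array(u,float)-.18,z,k)[:2]
img=cv2.imread('pics/w1.png').astype(float)
lum=img.mean(2)
# scanline edges, orig px: front edge (granite->stage), fence
for r in(62,70,150,160,200,215,225): 
    print(r,'row L',lum[r,236:254].astype(int),'F',lum[r,355:392].astype(int))
fl=b((379,90),.05);fe=[b(u,.05) for u in((380.5,100),(384.5,345))];
fn=[b(u,.064) for u in((584,215),(570,365))]
ang=lambda a,c:np.degrees(np.arctan2(*(a-c)))
d=fe[0]-fe[1];print('front yaw',-np.degrees(np.arctan2(d[0],d[1])));d=fn[0]-fn[1];print('fence yaw',-np.degrees(np.arctan2(d[0],d[1])))
print('FL',fl,'fence pts',fn,'dish',b((460,303),.064),'knob',b((634,117),.112), 'saddle',b((589,103),.074),b((641,212),.074))
E
python3 fit2.py
```

```text
62 row L [117 131 155 169 168 150 123 116 117 118 117 118 118 117 118 118 119 115] F [118 117 117 119 118 117 114 115 115 118 117 119 119 118 116 118 117 119
 116 113 106  95 105 143 186 206 204 182 170 173 183 198 197 176 143 121
 119]
70 row L [151 144 157 176 186 175 141 118 120 119 117 119 119 119 117 121 121 118] F [119 120 119 121 120 120 114 117 119 114 118 119 118 117 113 105  87  77
  73  75 100 143 188 214 222 221 221 223 226 227 225 222 209 188 166 143
 113]
150 row L [109 104  93  90  86  87  89  79  68  69  69  69  68  66  66  68  68  67] F [114 117 118 118 116 116 116 113 115 116 115 117 116 105  95 104 146 192
 216 222 222 221 219 219 214 195 156 124 114 114 114 116 116 124 145 166
 160]
160 row L [126 111 104  89  82  79  78  79  72  67  69  64  69  73  68  71  69  71] F [117 119 119 116 117 116 115 115 114 118 118 113 107  95  96 122 170 203
 213 215 216 217 218 216 200 162 126 119 119 114 118 116 120 133 145 144
 146]
200 row L [147 151 164 179 182 183 183 185 174 149 122 117 115 117 116 113 115 117] F [113 112 114 114 110 116 112 114 114 108  95 103 139 180 203 209 209 207
 210 210 199 168 132 117 117 115 116 116 127 161 196 214 219 217 215 214
 212]
215 row L [161 162 156 154 167 180 184 178 168 150 122 114 114 113 116 114 117 115] F [114 114 113 114 111 114 110 106  91  90 110 156 188 202 204 205 209 212
 213 200 161 124 115 114 113 113 117 137 184 216 226 228 228 227 228 226
 227]
225 row L [171 173 164 158 162 165 164 160 155 137 118 111 111 112 110 114 113 115] F [114 112 110 110 113 112 109 102  94 109 154 192 205 207 210 214 218 216
 200 166 127 114 115 114 114 118 139 182 215 226 228 227 226 227 227 227
 226]
front yaw -2.176356131264205
fence yaw -2.4760768580668455
FL [ 0.4155 -0.072 ] fence pts [array([ 0.5827, -0.1787]), array([ 0.5769, -0.314 ])] dish [ 0.4775 -0.251 ] knob [ 0.5984 -0.1052] saddle [ 0.5788 -0.0913] [ 0.6259 -0.1771]
```

```bash
cat > fit3.py <<'E'
from h import *
np.set_printoptions(precision=4,suppress=True)
k0=K('wrist');k=(*k0[:3],np.load('w1.npy'))
b=lambda u,z:back('wrist',u,z,k)[:2]
fn=np.array([b(u,.064) for u in((371.0,150),(370.4,160),(367.2,200),(365.9,215),(364.8,225))])
fe=np.array([b(u,.05) for u in((241.9,62),(242,70),(244.8,200),(245,215),(245,225))])
for a in(fn,fe):
    m=np.polyfit(a[:,1],a[:,0],1);print('yaw',-np.degrees(np.arctan(m[0])),'x at y=-.25',np.polyval(m,-.25))
fl=b((.64*379-.18,.64*90-.18),.05);t=np.radians(-2.3);c,s=np.cos(t),np.sin(t)
ex=np.array([c,s]);ey=np.array([-s,c])
xf=fn.mean(0)@ex;xe=fe.mean(0)@ex;print('span',xf-xe,'(0.170)')
ox=((xf-.045)+(xe+.125))/2; kn=b((.64*634-.18,.64*117-.18),.112)
sa=b((.64*589-.18,.64*103-.18),.074);sb=b((.64*641-.18,.64*212-.18),.074)
print('origin x from fence,edge,knob',xf-.045,xe+.125,kn@ex-.062)
print('origin y from FL',fl@ey-.268)
print('saddle y span',sa@ey-sb@ey,'(0.083) knob from saddle',(sa@ey-.013),'knob',kn@ey)
E
python3 fit3.py
```

```text
yaw -1.8882781017259171 x at y=-.25 0.5785073217864832
yaw -2.0137753691128952 x at y=-.25 0.4085249833103613
span 0.17009472550479454 (0.170)
origin x from fence,edge,knob 0.5430823837969424 0.5429876582921479 0.5401641508129067
origin y from FL -0.3232636656994414
saddle y span 0.08385171674471577 (0.083) knob from saddle -0.08100882682974431 knob -0.08109796252884283
```

```bash
cat >> h.py <<'E'
YAW=-2.0
_t=np.radians(YAW);EX=np.array([np.cos(_t),np.sin(_t)]);EY=np.array([-np.sin(_t),np.cos(_t)])
# origin in rotated coords, set from fit (fence/edge; FL corner)
O=None
def S(w): return np.array([EX@w[:2],EY@w[:2]])-O
def Wd(x,y): return (x+O[0])*EX+(y+O[1])*EY
E
python3 - <<'E'
s=open('fit3.py').read().replace('-2.3','-2.0');open('fit3.py','w').write(s+"""
print('dish',np.array([b((.64*460-.18,.64*303-.18),.064)@e for e in(ex,ey)]))
""")
E
python3 fit3.py; python3 - <<'E'
from h import *
k=K('wrist');k=(*k[:3],np.load('w1.npy'))
# dish centre by colour
im=cv2.imread('pics/w1.png').astype(int);B,G,Rr=im[...,0],im[...,1],im[...,2]
m=((Rr-B>15)&(Rr>150)).astype(np.uint8);m[:150]=0;m[228:]=0;m[:,:250]=0;m[:,335:]=0
m=cv2.morphologyEx(m,cv2.MORPH_CLOSE,np.ones((15,15)));c,r=cv2.minEnclosingCircle(cv2.findNonZero(m));print(c,r)
w=back('wrist',c,.06,k);print(w,EX@w[:2],EY@w[:2])
E
```

```text
yaw -1.8882781017259171 x at y=-.25 0.5785073217864832
yaw -2.0137753691128952 x at y=-.25 0.4085249833103613
span 0.1698693979628953 (0.170)
origin x from fence,edge,knob 0.541881999786633 0.5420126018237377 0.5397312704971162
origin y from FL -0.3254519817330505
saddle y span 0.08411488316391892 (0.083) knob from saddle -0.08405518580247723 knob -0.08424976057227217
dish [ 0.486  -0.2342]
(294.3108215332031, 193.98648071289062) 30.37772560119629
[ 0.4780544  -0.25253561  0.06      ] 0.4865765465222534 -0.23569791594513864
```

```bash
sed -i 's/^O=None/O=np.array([.542,-.3255])/' h.py; python3 - <<'E'
from h import *
print(Wd(-.13,.0905)); rows([*Wd(-.13,.0905),.057],-2,5)
E
```

```text
[ 0.40354764 -0.24923544]
[0.1, 0.0, -0.0, 56.5, -11.7, -6.0]
[0.1, 0.0, -0.1, 112.9, -23.3, -11.9]
[0.2, 0.1, -0.1, 169.4, -35.0, -17.9]
[0.3, 0.1, -0.2, 225.8, -46.6, -23.9]
[0.3, 0.1, -0.2, 282.3, -58.3, -29.9]
```

Call:
servo_tool:
  commands:
    - [[0, 0, 0, 40, -25, -20, 0], [0, 0, 0, 90, -50, -30, 0], [0, 0, 0, 145, -58, -30, 0], [0.3, 0, 0, 195, -58, -30, 0], [0.3, 0, 0, 230, -58, -30, 0]]

```text
time: 2.02
position: [0.396, -0.2581, 0.1069]
tool_rot: [0.043, 1.573, -0.041]
ft_force: [0.1, -0.4, 0.3]
grip_width: 0.003
```

Call:
servo_tool:
  commands:
    - [[0, 0, 0, 25, 0, 0, 0], [0, 0, 0, 42, 0, 0, 0], [0, 0, 0, 52, 0, 0, 0]]

```text
time: 2.4
position: [0.3973, -0.2585, 0.0568]
tool_rot: [0.042, 1.571, -0.041]
ft_force: [-0.6, -0.6, 0.3]
grip_width: 0.005
```

```bash
python3 - <<'E'
from h import *
s=ctrl.get_state();print(s['position'],S(s['position']),s['ft_force'],s['joint_positions']);rows([*Wd(-.06,.0905),.057],-2,1)
k=K('wrist');im=save('wrist','w2');np.save('w2.npy',k[3]);cv2.imwrite('pics/w2b.png',cv2.resize(im[:,:,::-1],(800,600)))
E
```

```text
[ 0.39731389 -0.25853266  0.0568289 ] [-0.13590548  0.08099088] [-0.57933396 -0.60692285  0.32113545] [ 0.9576563   0.13103803 -0.45841642  2.04825839  0.06972342  0.97745269
  0.41083794]
[-1.0, -0.0, -0.0, -0.2, 10.9, 75.7]
```

View pics/w2b.png

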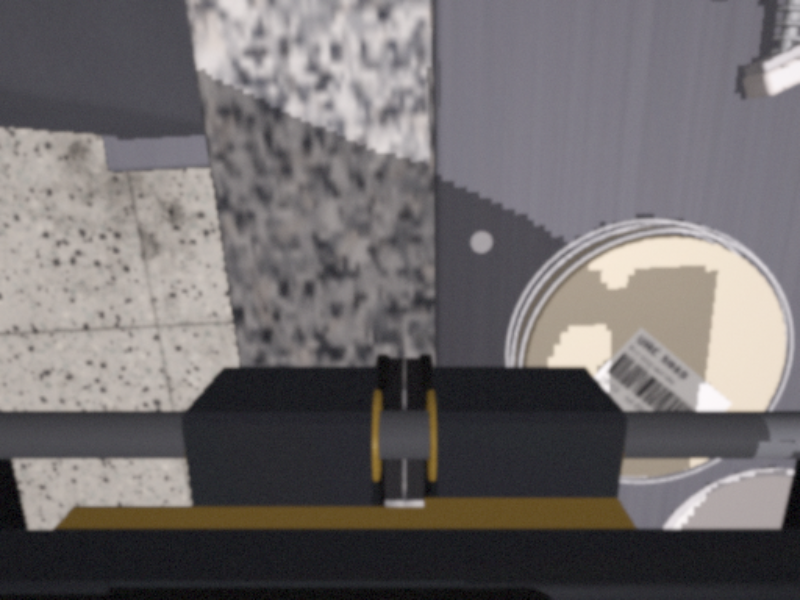

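The dish is at about (650,351), the fingers at (405,430), and clear of everything. The TCP was still settling when I read it, so I'll recompute.

Call:
servo_tool:
  commands:
    - [[0, 0, 0, 0, 0, 0, 0], [0, 0, 0, 0, 0, 0, 0]]

```text
time: 2.7
position: [0.3982, -0.259, 0.0585]
tool_rot: [0.04, 1.569, -0.042]
ft_force: [0.3, -0.9, 0.1]
grip_width: 0.006
```

```bash
python3 - <<'E'
from h import *
s=ctrl.get_state();print(s['position'],S(s['position']),s['ft_force'])
k=K('wrist');k=(*k[:3],np.load('w2.npy'));d=back('wrist',(.64*650-.18,.64*351-.18),.063,k);print('dish',d,S(d),'edges',[S(back('wrist',(.64*a-.18,.64*c-.18),.063,k)) for a,c in((506,351),(793,351),(650,220))])
print('stage edge',S(back('wrist',(.64*435,.64*150),.05,k)))
rows([*Wd(-.125,S(d)[1]),.057],-2,1);rows([*Wd(-.06,S(d)[1]),.057],-2,1)
E
```

```text
[ 0.39822054 -0.25902978  0.05847138] [-0.13498204  0.08052571] [ 0.30031562 -0.85096355  0.07342322]
dish [ 0.47716844 -0.24885235  0.063     ] [-0.05643741  0.09345219] edges [array([-0.10303458,  0.09427306]), array([-0.01017038,  0.09263712]), array([-0.06109896,  0.1356597 ])]
stage edge [-0.12508083  0.15716293]
[-1.0, 0.1, 0.1, 1.5, 13.1, 9.7]
[-1.0, 0.1, 0.1, 1.6, 14.3, 74.7]
```

Call:
servo_tool:
  commands:
    - [[-0.5, 0, 0, 0, 5, 3, 0], [-1, 0, 0, 1, 12, 7, 0], [-1, 0, 0, 1, 12.5, 9, 0], [-1, 0, 0, 1, 12.5, 10, 0], [-1, 0, 0, 1, 12.5, 10, 0]]

```text
time: 3.32
position: [0.4082, -0.2467, 0.0565]
tool_rot: [0.028, 1.571, -0.028]
ft_force: [0.4, -0.5, 1.1]
grip_width: 0.006
```

Call:
servo_tool:
  commands:
    - [[0, 0, 0, 0, 0, 4, 0], [0, 0, 0, 0, 0, 8, 0], [0, 0, 0, 0, 0, 12, 0], [0, 0, 0, 0, 0, 16, 0], [0, 0, 0, 0, 0, 20, 0]]

```text
time: 3.95
position: [0.4284, -0.2473, 0.0565]
tool_rot: [0.028, 1.571, -0.028]
ft_force: [0.4, 1.0, 0.5]
grip_width: 0.005
```

Call:
servo_tool:
  commands:
    - [[0, 0, 0, 0, 0, 4, 0], [0, 0, 0, 0, 0, 8, 0], [0, 0, 0, 0, 0, 12, 0], [0, 0, 0, 0, 0, 16, 0], [0, 0, 0, 0, 0, 20, 0]]

```text
time: 4.58
position: [0.4484, -0.248, 0.0565]
tool_rot: [0.028, 1.571, -0.028]
ft_force: [-0.3, -0.7, -0.3]
grip_width: 0.005
```

```bash
python3 - <<'E'
from h import *
s=ctrl.get_state();print(s['position'],S(s['position']),s['ft_force'])
k=K('wrist');im=save('wrist','w3');np.save('w3.npy',k[3]);cv2.imwrite('pics/w3b.png',cv2.resize(im[:,:,::-1],(800,600)))
E
```

```text
[ 0.4484374  -0.24801904  0.05653072] [-0.08518004  0.09328229] [-0.32295433 -0.74617147 -0.27699829]
```

View pics/w3b.png

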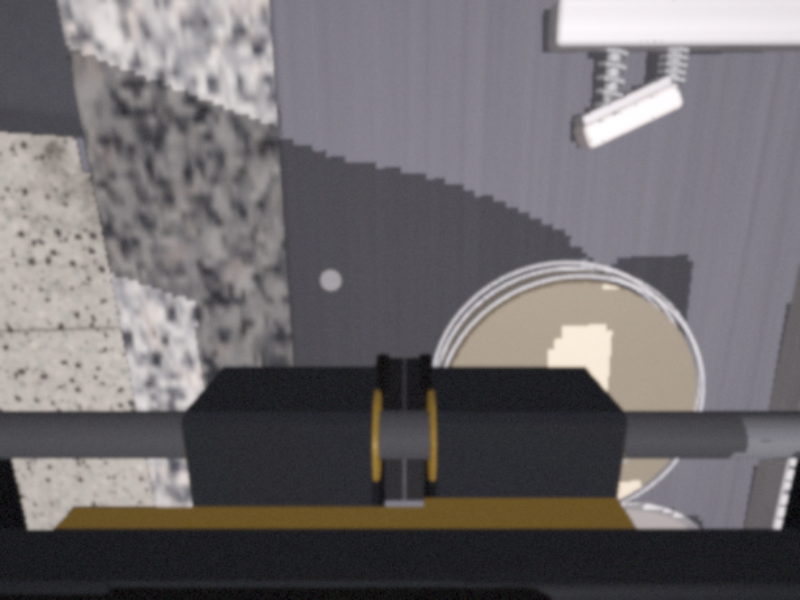

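Dish rim spans x 432–705 with its top at row 260; the stage edge is at about 283 and the pad is at upper right. The dish seems to have been moved a little, so I'll quantify that.

```bash
python3 - <<'E'
from h import *
k=K('wrist');k=(*k[:3],np.load('w3.npy'))
for z in(.05,.057,.065):print(z,[S(back('wrist',(.64*a-.18,.64*c-.18),z,k)) for a,c in((432,385),(705,385),(568,260),(283,330))])
E
```

```text
0.05 [array([-0.07558145,  0.08937209]), array([0.02180161, 0.08935429]), array([-0.0309491 ,  0.13459453]), array([-0.12741074,  0.11004661])]
0.057 [array([-0.07599628,  0.09257701]), array([0.01736925, 0.09255994]), array([-0.03320523,  0.1359338 ]), array([-0.12568737,  0.11239861])]
0.065 [array([-0.07647037,  0.09623978]), array([0.0123037 , 0.09622355]), array([-0.03578367,  0.1374644 ]), array([-0.12371779,  0.11508661])]
```

Call:
servo_tool:
  commands:
    - [[0, 0, 0, 0, 0, 4, 0], [0, 0, 0, 0, 0, 8, 0], [0, 0, 0, 0, 0, 12, 0], [0, 0, 0, 0, 0, 16, 0], [0, 0, 0, 0, 0, 20, 0]]

```text
time: 5.25
position: [0.4684, -0.2487, 0.0565]
tool_rot: [0.027, 1.571, -0.028]
ft_force: [-0.2, 0.1, -0.3]
grip_width: 0.006
```

Call:
servo_tool:
  commands:
    - [[0, 0, 0, 0, 0, 2, 0], [0, 0, 0, 0, 0, 3.5, 0], [0, 0, 0, 0, 0, 5, 0], [0, 0, 0, 0, 0, 5.5, 0], [0, 0, 0, 0, 0, 5.5, 0]]

```text
time: 5.88
position: [0.4737, -0.249, 0.0566]
tool_rot: [0.028, 1.57, -0.028]
ft_force: [0.8, -0.3, -0.1]
grip_width: 0.006
```

```bash
python3 - <<'E'
from h import *
s=ctrl.get_state();print(s['position'],S(s['position']),s['ft_force'])
k=K('wrist');im=save('wrist','w4');np.save('w4.npy',k[3]);cv2.imwrite('pics/w4b.png',cv2.resize(im[:,:,::-1],(800,600)))
E
```

```text
[ 0.47370039 -0.24896826  0.05657243] [-0.05989931  0.09321531] [ 0.80508418 -0.31648292 -0.12824225]
```

View pics/w4b.png

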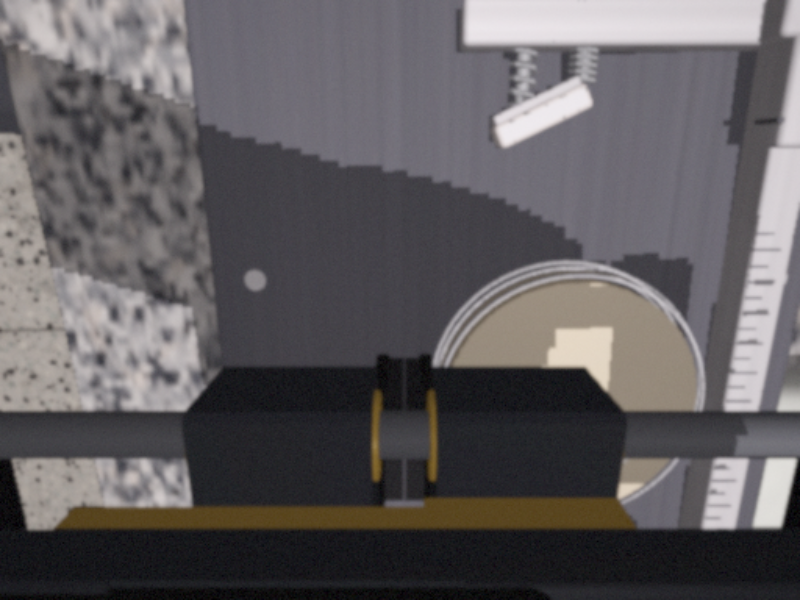

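The dish moved with the tool: its rim reaches x 705, and the fence top edge is near 727 at that row, leaving about 4–7 mm. I'll make small steps, watching the force.

Call:
servo_tool:
  commands:
    - [[0, 0, 0, 0, 0, 1, 0], [0, 0, 0, 0, 0, 2, 0], [0, 0, 0, 0, 0, 2, 0]]

```text
time: 6.3
position: [0.4758, -0.249, 0.0565]
tool_rot: [0.027, 1.571, -0.028]
ft_force: [-0.0, 0.1, -0.3]
grip_width: 0.008
```

Call:
servo_tool:
  commands:
    - [[0, 0, 0, 0, 0, 0.5, 0], [0, 0, 0, 0, 0, 1, 0], [0, 0, 0, 0, 0, 1, 0]]

```text
time: 6.68
position: [0.4767, -0.249, 0.0565]
tool_rot: [0.028, 1.571, -0.028]
ft_force: [-0.1, -0.0, -0.3]
grip_width: 0.001
```

Call:
servo_tool:
  commands:
    - [[0, 0, 0, 0, 0, 0.5, 0], [0, 0, 0, 0, 0, 1, 0], [0, 0, 0, 0, 0, 1, 0]]

```text
time: 7.05
position: [0.4777, -0.2491, 0.0565]
tool_rot: [0.028, 1.571, -0.028]
ft_force: [0.6, -1.5, 0.1]
grip_width: 0.006
```

Call:
servo_tool:
  commands:
    - [[0, 0, 0, 0, 0, 0.4, 0], [0, 0, 0, 0, 0, 0.7, 0], [0, 0, 0, 0, 0, 0.7, 0]]

```text
time: 7.42
position: [0.4784, -0.2491, 0.0565]
tool_rot: [0.028, 1.571, -0.028]
ft_force: [-0.4, -0.8, 0.3]
grip_width: 0.011
```

```bash
python3 - <<'E'
from h import *
s=ctrl.get_state();print(s['position'],S(s['position']),s['ft_force'])
k=K('wrist');im=save('wrist','w5');np.save('w5.npy',k[3]);cv2.imwrite('pics/w5b.png',cv2.resize(im[160:290,350:512,::-1],(800,642))[:600])
E
```

```text
[ 0.47839056 -0.24909557  0.05653441] [-0.05520755  0.09325177] [-0.36846657 -0.75567779  0.33344796]
```

View pics/w5b.png

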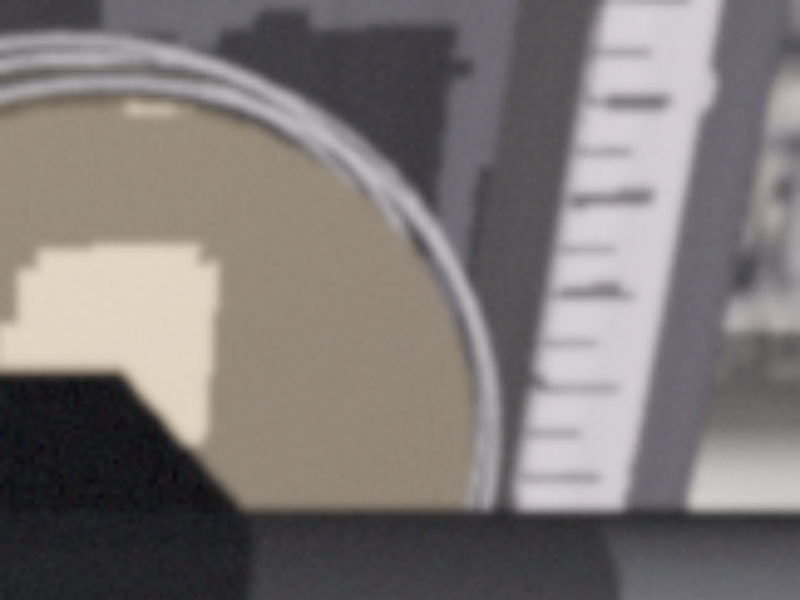

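The dish rim (500,490) is now about 1.7 mm from the fence's top edge (517,490), well inside the 5 mm limit. One more gentle mm, then back off.

Call:
servo_tool:
  commands:
    - [[0, 0, 0, 0, 0, 0.4, 0], [0, 0, 0, 0, 0, 0.8, 0], [0, 0, 0, 0, 0, 1.1, 0], [0, 0, 0, 0, 0, 1.1, 0], [0, 0, 0, 0, 0, 1.1, 0]]

```text
time: 8.1
position: [0.4795, -0.2491, 0.0566]
tool_rot: [0.027, 1.571, -0.028]
ft_force: [0.9, -0.3, -0.9]
grip_width: 0.006
```

Call:
servo_tool:
  commands:
    - [[0, 0, 0, 0, 0, -5, 0], [0, 0, 0, 0, 0, -15, 0], [0, 0, 0, -10, 0, -25, 0], [0, 0, 0, -50, 10, -30, 0], [0, 0, 0, -95, 25, -30, 0]]

```text
time: 8.72
position: [0.4487, -0.2232, 0.1527]
tool_rot: [0.029, 1.572, -0.029]
ft_force: [1.0, -0.7, -0.1]
grip_width: 0.006
```

Call:
servo_tool:
  commands:
    - [[0, 0, 0, -10, 0, 0, 40], [0, 0, 0, -10, 0, 0, 40], [0, 0, 0, -10, 0, 0, 40]]

```text
time: 9.1
position: [0.4492, -0.2232, 0.1602]
tool_rot: [0.029, 1.573, -0.028]
ft_force: [-0.1, 0.4, 0.1]
grip_width: 0.264
```

```bash
python3 - <<'E'
from h import *
s=ctrl.get_state();print(s['position'],S(s['position']),s['ft_force'])
rows([*Wd(.0610,.2415),.155],-2,1)
E
```

```text
[ 0.44915098 -0.22322092  0.16021989] [-0.08533234  0.1180902 ] [-0.06839965  0.40725592  0.10072904]
[-0.1, -0.1, -0.0, 5.0, 123.6, 146.2]
```

Call:
servo_tool:
  commands:
    - [[0, 0, 0, -25, 10, 30, 40], [0, 0, 0, -25, 25, 60, 40], [0, 0, 0, -25, 40, 95, 40], [0, 0, 0, -25, 50, 125, 40], [0, 0, 0, -25, 50, 130, 40]]

```text
time: 9.72
position: [0.5826, -0.176, 0.1843]
tool_rot: [0.028, 1.573, -0.023]
ft_force: [0.4, -0.4, 0.5]
grip_width: 0.459
```

Call:
servo_tool:
  commands:
    - [[0, 0, 0, 0, 0, 0, 40], [0, 0, 0, 0, 0, 0, 40]]

```text
time: 9.98
position: [0.5808, -0.1787, 0.186]
tool_rot: [0.028, 1.572, -0.029]
ft_force: [0.7, -0.9, 0.5]
grip_width: 0.46
```

```bash
python3 - <<'E'
from h import *
s=ctrl.get_state();print(s['position'],S(s['position']),s['ft_force'],s['grip_width'])
k=K('wrist');im=save('wrist','w6');np.save('w6.npy',k[3]);cv2.imwrite('pics/w6b.png',cv2.resize(im[:,:,::-1],(800,600)))
E
```

```text
[ 0.5807641  -0.17870465  0.18603725] [0.04464701 0.16717259] [ 0.71488318 -0.87790313  0.48301063] 0.4600729469775052
```

View pics/w6b.png

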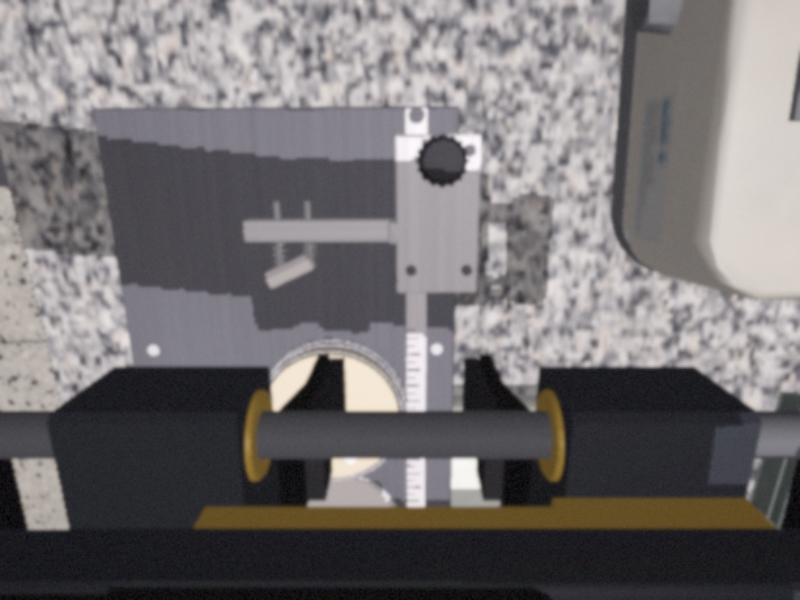

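The dish rim sits right at the fence (400,410). The knob top is at (442,160), the stage FL corner at (95,108) and the saddle's left edge at row 136.

```bash
python3 - <<'E'
from h import *
k=K('wrist');k=(*k[:3],np.load('w6.npy'))
b=lambda u,z:S(back('wrist',(.64*u[0]-.18,.64*u[1]-.18),z,k))
print('knob',b((442,160),.112),'FL',b((95,108),.05),'fence',b((406,340),.064),b((406,500),.064),'saddle',b((396,136),.074),b((478,292),.074),'pad',b((291,273),.0635))
s=ctrl.get_state();print(s['position']);kn=b((442,160),.112)
rows([*Wd(*kn),.13],-2,1);rows([*Wd(*kn),.086],-2,1)
E
```

```text
knob [0.06108358 0.24040765] FL [-0.12371834  0.26776512] fence [0.04525221 0.13895317] [0.04520083 0.03021975] saddle [0.04021314 0.25205461] [0.08478564 0.17042448] pad [-0.01966315  0.17893285]
[ 0.58092425 -0.17865068  0.18632322]
[-0.1, -0.1, 0.0, 56.3, 73.2, 16.2]
[-0.1, -0.1, 0.0, 100.3, 73.3, 16.2]
```

Call:
servo_tool:
  commands:
    - [[0, 0, 0, 0, 25, 5, 40], [0, 0, 0, 10, 50, 10, 40], [0, 0, 0, 20, 70, 15, 40], [0, 0, 0, 30, 73.3, 16.2, 40], [0, 0, 0, 30, 73.3, 16.2, 40]]

```text
time: 10.65
position: [0.5997, -0.1061, 0.1557]
tool_rot: [0.028, 1.573, -0.029]
ft_force: [0.2, 0.4, 0.6]
grip_width: 0.464
```

Call:
servo_tool:
  commands:
    - [[0, 0, 0, 15, 0, 0, 40], [0, 0, 0, 35, 0, 0, 40], [0, 0, 0, 55, 0, 0, 40], [0, 0, 0, 70, 0, 0, 40], [0, 0, 0, 72, 0, 0, 40]]

```text
time: 11.28
position: [0.5997, -0.1048, 0.0826]
tool_rot: [0.028, 1.574, -0.027]
ft_force: [-0.6, -0.8, 1.3]
grip_width: 0.463
```

```bash
python3 - <<'E'
from h import *
s=ctrl.get_state();print(s['position'],S(s['position']),s['ft_force'],s['grip_width'],s['joint_positions'])
E
```

```text
[ 0.59967375 -0.10484659  0.08263073] [0.06096753 0.24164559] [-0.62731559 -0.83739495  1.31575631] 0.4627427146629699 [ 0.60421054  0.40130012 -0.58150808  1.69910818  0.24050794  1.11635107
 -0.0828177 ]
```

Close on the knob.

Call:
servo_tool:
  commands:
    - [[0, 0, 0, 0, 0, 0, 10], [0, 0, 0, 0, 0, 0, 10], [0, 0, 0, 0, 0, 0, 10], [0, 0, 0, 0, 0, 0, 10], [0, 0, 0, 0, 0, 0, 10]]
  newtons: 30

```text
time: 11.9
position: [0.6007, -0.105, 0.0853]
tool_rot: [0.027, 1.571, -0.028]
ft_force: [-3.4, -0.0, 5.3]
grip_width: 0.246
```

Call:
servo_tool:
  commands:
    - [[0, 0, 0, 0, 0, 0, 10], [0, 0, 0, 0, 0, 0, 10]]

```text
time: 12.15
position: [0.6007, -0.105, 0.0853]
tool_rot: [0.027, 1.571, -0.028]
ft_force: [-3.8, 0.0, 5.1]
grip_width: 0.242
```

Call:
servo_tool:
  commands:
    - [[0, 0, 0, 0, -2, 0, 10], [0, 0, 0, 0, -6, 0, 10], [0, 0, 0, 0, -10, 0, 10], [0, 0, 0, 0, -14, 0, 10], [0, 0, 0, 0, -17, 0, 10]]

```text
time: 12.78
position: [0.6003, -0.1176, 0.0853]
tool_rot: [0.029, 1.571, -0.022]
ft_force: [-4.0, 7.1, 6.4]
grip_width: 0.242
```

Call:
servo_tool:
  commands:
    - [[0, 0, 0, 0, -3, 0, 10], [0, 0, 0, 0, -7, 0, 10], [0, 0, 0, 0, -11, 0, 10], [0, 0, 0, 0, -15, 0, 10], [0, 0, 0, 0, -18, 0, 10]]

```text
time: 13.4
position: [0.5998, -0.1356, 0.0853]
tool_rot: [0.029, 1.571, -0.022]
ft_force: [-4.1, 7.5, 6.4]
grip_width: 0.24
```

```bash
python3 - <<'E'
from h import *
s=ctrl.get_state();print(s['position'],S(s['position']),s['ft_force'],s['grip_width'],s['joint_positions'])
k=K('wrist');im=save('wrist','w7');np.save('w7.npy',k[3]);cv2.imwrite('pics/w7b.png',cv2.resize(im[:,:,::-1],(800,600)))
E
```

```text
[ 0.5997602  -0.1355792   0.08526325] [0.06212649 0.21093472] [-4.06432104  7.53573284  6.389839  ] 0.24026491441103842 [ 0.6448168   0.40753562 -0.57103554  1.68299899  0.23486577  1.12194019
 -0.02419363]
```

View pics/w7b.png

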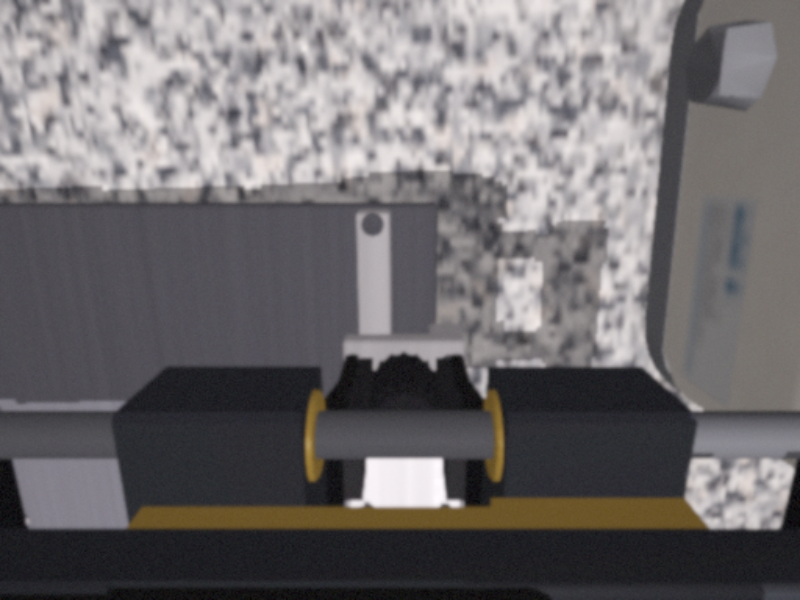

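The saddle's left edge is now at row ~337 and the stage's left edge at row ~205; the knob is held centrally. I'll check the real jaw position against the TCP.

```bash
python3 - <<'E'
from h import *
k=K('wrist');k=(*k[:3],np.load('w7.npy'))
b=lambda u,z:S(back('wrist',(.64*u[0]-.18,.64*u[1]-.18),z,k))
print('saddle left',b((372,337),.074),'stage',b((250,205),.05))
E
```

```text
saddle left [0.05027539 0.22346656] stage [0.00323421 0.2678612 ]
```

Call:
servo_tool:
  commands:
    - [[0, 0, 0, 0, -3, 0, 10], [0, 0, 0, 0, -7, 0, 10], [0, 0, 0, 0, -11, 0, 10], [0, 0, 0, 0, -15, 0, 10], [0, 0, 0, 0, -19, 0, 10]]

```text
time: 14.08
position: [0.5992, -0.1544, 0.0853]
tool_rot: [0.029, 1.571, -0.022]
ft_force: [-4.0, 7.4, 6.3]
grip_width: 0.245
```

Call:
servo_tool:
  commands:
    - [[0, 0, 0, 0, -4, 0, 10], [0, 0, 0, 0, -8, 0, 10], [0, 0, 0, 0, -12, 0, 10], [0, 0, 0, 0, -16, 0, 10], [0, 0, 0, 0, -20, 0, 10]]

```text
time: 14.7
position: [0.5985, -0.1744, 0.0853]
tool_rot: [0.029, 1.571, -0.022]
ft_force: [-3.3, 7.8, 6.2]
grip_width: 0.242
```

Call:
servo_tool:
  commands:
    - [[0, 0, 0, 0, -4, 0, 10], [0, 0, 0, 0, -8, 0, 10], [0, 0, 0, 0, -12, 0, 10], [0, 0, 0, 0, -16, 0, 10], [0, 0, 0, 0, -20, 0, 10]]

```text
time: 15.32
position: [0.5979, -0.1944, 0.0853]
tool_rot: [0.029, 1.571, -0.022]
ft_force: [-2.3, 7.2, 6.5]
grip_width: 0.245
```

Call:
servo_tool:
  commands:
    - [[0, 0, 0, 0, -4, 0, 10], [0, 0, 0, 0, -8, 0, 10], [0, 0, 0, 0, -12, 0, 10], [0, 0, 0, 0, -16, 0, 10], [0, 0, 0, 0, -19, 0, 10]]

```text
time: 15.95
position: [0.5973, -0.2136, 0.0853]
tool_rot: [0.029, 1.571, -0.022]
ft_force: [-3.3, 8.3, 6.5]
grip_width: 0.246
```

Call:
servo_tool:
  commands:
    - [[0, 0, 0, 0, -3, 0, 10], [0, 0, 0, 0, -6, 0, 10], [0, 0, 0, 0, -9, 0, 10], [0, 0, 0, 0, -12, 0, 10], [0, 0, 0, 0, -14, 0, 10]]

```text
time: 16.58
position: [0.5969, -0.2276, 0.0853]
tool_rot: [0.029, 1.571, -0.022]
ft_force: [-3.4, 7.1, 6.6]
grip_width: 0.242
```

```bash
python3 - <<'E'
from h import *
s=ctrl.get_state();print(s['position'],S(s['position']),s['ft_force'],s['grip_width'],s['joint_positions'])
a=save('scene','s8');b=save('top','t8')
A=cv2.resize(a[160:250,210:330],(400,300));B=cv2.resize(b[140:245,195:335],(400,300))
cv2.imwrite('pics/c8.png',cv2.resize(np.hstack([A,B])[:,:,::-1],(800,300)))
E
```

```text
[ 0.59686504 -0.22764156  0.08529946] [0.06244602 0.11882741] [-3.37460183  7.1103533   6.59351075] 0.24203357426972152 [ 0.74330345  0.44878209 -0.53234183  1.62075784  0.23980546  1.14000274
  0.12068165]
```

View pics/c8.png

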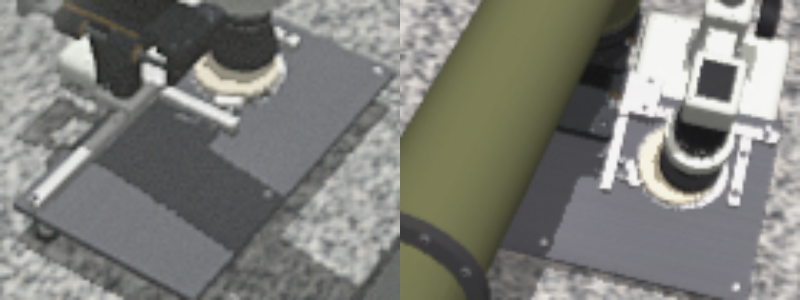

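The dish is now under the ring light, ahead of the pad at the fence (right panel, about (685,170)), some 12 mm short of the fixed jaw. I'll continue more slowly.

Call:
servo_tool:
  commands:
    - [[0, 0, 0, 0, -2, 0, 10], [0, 0, 0, 0, -4, 0, 10], [0, 0, 0, 0, -6, 0, 10], [0, 0, 0, 0, -8, 0, 10], [0, 0, 0, 0, -9, 0, 10]]

```text
time: 17.3
position: [0.5966, -0.2366, 0.0853]
tool_rot: [0.029, 1.571, -0.022]
ft_force: [-2.7, 7.7, 7.7]
grip_width: 0.241
```

Call:
servo_tool:
  commands:
    - [[0, 0, 0, 0, -0.5, 0, 10], [0, 0, 0, 0, -1, 0, 10], [0, 0, 0, 0, -1.5, 0, 10], [0, 0, 0, 0, -1.8, 0, 10], [0, 0, 0, 0, -2, 0, 10]]

```text
time: 17.92
position: [0.5965, -0.2385, 0.0853]
tool_rot: [0.029, 1.571, -0.022]
ft_force: [-3.2, 8.1, 6.8]
grip_width: 0.238
```

Call:
servo_tool:
  commands:
    - [[0, 0, 0, 0, -0.4, 0, 10], [0, 0, 0, 0, -0.8, 0, 10], [0, 0, 0, 0, -1, 0, 10]]

```text
time: 18.3
position: [0.5964, -0.2395, 0.0853]
tool_rot: [0.029, 1.571, -0.022]
ft_force: [-3.1, 8.0, 7.2]
grip_width: 0.24
```

```bash
python3 - <<'E'
from h import *
s=ctrl.get_state();print(S(s['position']),s['ft_force'])
E
```

```text
[0.0624432  0.10693461] [-3.08512883  8.02106551  7.21293875]
```

Call:
servo_tool:
  commands:
    - [[0, 0, 0, 0, -0.4, 0, 10], [0, 0, 0, 0, -0.8, 0, 10], [0, 0, 0, 0, -0.8, 0, 10]]

```text
time: 18.68
position: [0.5965, -0.2397, 0.0853]
tool_rot: [0.03, 1.571, -0.021]
ft_force: [-3.8, 7.3, 7.1]
grip_width: 0.241
```

Call:
servo_tool:
  commands:
    - [[0, 0, 0, 0, -0.3, 0, 10], [0, 0, 0, 0, -0.6, 0, 10], [0, 0, 0, 0, -0.6, 0, 10]]

```text
time: 19.05
position: [0.5965, -0.2399, 0.0853]
tool_rot: [0.03, 1.571, -0.02]
ft_force: [-3.5, 8.7, 7.5]
grip_width: 0.241
```

Call:
servo_tool:
  commands:
    - [[0, 0, 0, 0, -0.3, 0, 10], [0, 0, 0, 0, -0.5, 0, 10], [0, 0, 0, 0, -0.5, 0, 10]]

```text
time: 19.42
position: [0.5965, -0.24, 0.0853]
tool_rot: [0.03, 1.571, -0.02]
ft_force: [-4.1, 9.3, 6.7]
grip_width: 0.24
```

Call:
servo_tool:
  commands:
    - [[0, 0, 0, 0, -0.4, 0, 10], [0, 0, 0, 0, -0.8, 0, 10], [0, 0, 0, 0, -0.8, 0, 10]]

```text
time: 19.8
position: [0.5964, -0.2403, 0.0853]
tool_rot: [0.03, 1.571, -0.019]
ft_force: [-3.9, 9.8, 7.9]
grip_width: 0.241
```

Call:
servo_tool:
  commands:
    - [[0, 0, 0, 0, -0.4, 0, 10], [0, 0, 0, 0, -0.6, 0, 10], [0, 0, 0, 0, -0.6, 0, 10]]

```text
time: 20.18
position: [0.5964, -0.2404, 0.0853]
tool_rot: [0.03, 1.572, -0.019]
ft_force: [-4.0, 10.9, 7.4]
grip_width: 0.24
```

```bash
python3 - <<'E'
from h import *
s=ctrl.get_state();print(s['position'],S(s['position']),s['ft_force'])
E
```

```text
[ 0.59643247 -0.24037184  0.08526107] [0.062458   0.10608978] [-4.03732735 10.91931307  7.36236014]
```

Call:
servo_tool:
  commands:
    - [[0, 0, 0, 0, -0.4, 0, 10], [0, 0, 0, 0, -0.7, 0, 10], [0, 0, 0, 0, -0.7, 0, 10]]

```text
time: 20.55
position: [0.5964, -0.2405, 0.0853]
tool_rot: [0.031, 1.572, -0.018]
ft_force: [-4.4, 12.8, 7.9]
grip_width: 0.248
```

Call:
servo_tool:
  commands:
    - [[0, 0, 0, 0, -0.3, 0, 10], [0, 0, 0, 0, -0.6, 0, 10], [0, 0, 0, 0, -0.6, 0, 10], [0, 0, 0, 0, -0.6, 0, 10]]

```text
time: 21.05
position: [0.5964, -0.2406, 0.0853]
tool_rot: [0.031, 1.572, -0.017]
ft_force: [-4.5, 12.0, 8.4]
grip_width: 0.244
```

```bash
python3 - <<'E'
from h import *
F=[];P=[]
for i in range(6):
    s=ctrl.get_state();F.append(s['ft_force']);P.append(s['position']);im=vision.get_image('scene' if i<5 else 'top')
print(np.mean(F,0),np.mean(P,0),np.std(F,0),S(np.mean(P,0)))
E
```

```text
[-4.37937073 12.33581342  8.04084165] [ 0.59643127 -0.24067718  0.08528107] [0.51161314 0.53162216 0.34108822] [0.06246745 0.10578458]
```

Call:
servo_tool:
  commands:
    - [[0, 0, 0, 0, -0.4, 0, 10], [0, 0, 0, 0, -0.8, 0, 10], [0, 0, 0, 0, -0.8, 0, 10], [0, 0, 0, 0, -0.8, 0, 10]]

```text
time: 21.85
position: [0.5964, -0.2409, 0.0853]
tool_rot: [0.031, 1.572, -0.016]
ft_force: [-5.1, 13.9, 9.2]
grip_width: 0.244
```

Call:
servo_tool:
  commands:
    - [[0, 0, 0, 0, 1, 0, 10], [0, 0, 0, -1, 2, 0, 10], [0, 0, 0, -1.5, 3, 0, 10], [0, 0, 0, -2, 4, 0, 10], [0, 0, 0, -2, 4, 0, 10]]

```text
time: 22.48
position: [0.5964, -0.2409, 0.0854]
tool_rot: [0.03, 1.571, -0.021]
ft_force: [-0.1, 6.7, -2.7]
grip_width: 0.241
```

```bash
python3 - <<'E'
from h import *
s=ctrl.get_state();print(s['position'],S(s['position']),s['ft_force'])
E
```

```text
[ 0.59636492 -0.24089497  0.08540381] [0.06240875 0.10556461] [-0.09337611  6.68182911 -2.66859054]
```

Call:
servo_tool:
  commands:
    - [[0, 0, 0, 0.5, 1, 0, 10], [0, 0, 0, 0.5, 2, 0, 10], [0, 0, 0, 0.5, 2, 0, 10]]

```text
time: 22.85
position: [0.5964, -0.2409, 0.0854]
tool_rot: [0.029, 1.57, -0.024]
ft_force: [1.1, 5.9, -3.0]
grip_width: 0.244
```

Call:
servo_tool:
  commands:
    - [[0, 0, 0, 0, 0, 0, 45], [0, 0, 0, 0, 0, 0, 45], [0, 0, 0, 0, 0, 0, 45], [0, 0, 0, 0, 0, 0, 45], [0, 0, 0, 0, 0, 0, 45]]

```text
time: 23.48
position: [0.5959, -0.2436, 0.0861]
tool_rot: [0.028, 1.571, -0.028]
ft_force: [0.7, -0.1, -1.1]
grip_width: 0.51
```

Call:
servo_tool:
  commands:
    - [[0, 0, 0, -10, 0, 0, 45], [0, 0, 0, -25, 0, 0, 45], [0, 0, 0, -45, 0, 0, 45], [0, 0, 0, -65, 0, 0, 45], [0, 0, 0, -75, 0, 0, 45]]

```text
time: 24.1
position: [0.5969, -0.2436, 0.1636]
tool_rot: [0.027, 1.568, -0.029]
ft_force: [0.5, -0.1, -0.4]
grip_width: 0.517
```

Call:
servo_tool:
  commands:
    - [[0, 0, 0, -10, 15, 0, 45], [0, 0, 0, -20, 35, -5, 45], [0, 0, 0, -20, 45, -10, 45], [0, 0, 0, -20, 45, -10, 45], [0, 0, 0, -20, 45, -10, 45]]

```text
time: 24.72
position: [0.587, -0.1986, 0.1805]
tool_rot: [0.028, 1.572, -0.029]
ft_force: [-0.0, -1.2, -0.8]
grip_width: 0.516
```

```bash
python3 - <<'E'
from h import *
s=ctrl.get_state();print(s['position'],S(s['position']),s['ft_force'])
k=K('wrist');im=save('wrist','w9');np.save('w9.npy',k[3]);a=save('scene','s9')
cv2.imwrite('pics/c9.png',np.hstack([cv2.resize(im[:,:,::-1],(440,330)),cv2.resize(a[165:240,230:330,::-1],(360,330))]))
E
```

```text
[ 0.5870293 -0.1986172  0.1804968] [0.05160333 0.14749081] [-0.01989777 -1.21967387 -0.78542912]
```

The picture limit is reached, so I'll check the dish position numerically, calibrating each camera's bias on the dish's known start position.

```bash
python3 - <<'E'
from h import *
save('top','t9')
a=np.linspace(0,2*np.pi,200)
def est(n,f,x0,y0,dx):
    im=cv2.imread(f'pics/{f}.png').astype(int);Bc,Rr=im[...,0],im[...,2]
    m=((Rr-Bc>14)&(Rr>100)).astype(np.uint8);k=K(n);best=[]
    g=[]
    for x in np.arange(x0-dx,x0+dx,.001):
        for y in np.arange(y0-dx,y0+dx,.001):
            c=lambda r:np.array([proj(n,[*Wd(x+r*np.cos(t),y+r*np.sin(t)),.063],k) for t in a[::2]])*16
            i=np.zeros_like(m);cv2.fillPoly(i,[c(.043).astype(np.int32)],1,shift=4)
            o=np.zeros_like(m);cv2.fillPoly(o,[c(.060).astype(np.int32)],1,shift=4);o-=i
            best.append(((m&i).sum()-(m&o).sum(),x,y))
    best.sort(reverse=True);b=np.array([q for q in best if q[0]>=best[0][0]-2]);return b[:,1:].mean(0).round(4),best[0][0],len(b)
for n,f0,f1 in(('scene','scene0','s9'),('top','top0','t9')):
    print(n,est(n,f0,-.055,.092,.012),est(n,f1,0,0,.012))
k=K('wrist');k=(*k[:3],np.load('w9.npy'))
im=cv2.imread('pics/w9.png').astype(int)
print('proj knob expected (wrist px)',proj('wrist',[*Wd(.062,.1052),.112],k))
E
```

```text
scene (array([-0.0569,  0.0902]), np.uint64(347), 17) (array([ 0.011, -0.012]), np.uint64(18446744073709551614), 1)
top (array([-0.0542,  0.0906]), np.uint64(510), 26) (array([ 0.009 , -0.0115]), np.uint64(18446744073709551611), 2)
proj knob expected (wrist px) [272.4462123  258.15724897]<stdin>:13: RuntimeWarning: overflow encountered in scalar subtract
```

```bash
python3 - <<'E'
from h import *
a=np.linspace(0,2*np.pi,100)
for n,f1 in(('scene','s9'),('top','t9')):
    k=K(n);im=cv2.imread(f'pics/{f1}.png').astype(int);m=((im[...,2]-im[...,0]>14)&(im[...,2]>80)).astype(np.uint8)
    o=np.zeros_like(m);cv2.fillPoly(o,[np.array([proj(n,[*Wd(.06*np.cos(t),.06*np.sin(t)),.063],k) for t in a]).astype(np.int32)],1)
    m&=o;v,u=np.nonzero(m);print(n,len(u))
    P=np.array([S(back(n,(x,y),.062,k)) for x,y in zip(u,v)]);P=P[np.hypot(*P.T)<.06]
    ang=np.degrees(np.arctan2(P[:,1],P[:,0]))
    for lo in range(-180,180,30):
        q=P[(ang>=lo)&(ang<lo+30)]
        if len(q)>3:r=np.sort(np.hypot(*q.T));print(lo,len(q),r[-3:].round(4))
E
```

```text
scene 154
-180 20 [0.0406 0.0408 0.0419]
-150 12 [0.0406 0.0408 0.0419]
0 8 [0.0398 0.0405 0.0411]
30 16 [0.0386 0.0399 0.0408]
60 23 [0.0418 0.0418 0.0429]
90 24 [0.0402 0.0415 0.0428]
120 27 [0.0424 0.043  0.0439]
150 22 [0.0402 0.0406 0.0421]
top 197
-180 30 [0.0388 0.039  0.0394]
-150 24 [0.0382 0.0385 0.0388]
-120 23 [0.0386 0.0393 0.0395]
-90 18 [0.0404 0.0405 0.0408]
60 17 [0.0423 0.0425 0.0438]
90 25 [0.0421 0.0422 0.0426]
120 30 [0.0408 0.0417 0.0418]
150 29 [0.0397 0.0402 0.0406]
```

Agar edge radii are even in all directions (38–44 mm), so the dish is centred on the seat to within about 1–2 mm. Handing in.

```bash
python3 -c "
from bench import close_job;print(close_job())"
```

```text
the job is handed in; nothing more can be done
None
```

The agar plate is in the corner under the lens, held by the jaw, and I handed the job in at about 25 s of the 70 s allowed. No verdict was reported.

**What I did:**
- I pushed the plate straight back to the fence with the shut fingers while it was about 92 mm left of the lens axis. The measured force stayed within sensor noise.
- I gripped the jaw's knob and slid the jaw shut, so that the jaw carried the plate into the corner.
- I stopped when the force had risen about 6 N above the roughly 7.5 N sliding force, with about 1.2 mm of travel after contact.
- I eased off the arm, opened the gripper and drew it clear.

**Last checks:**
- **Position:** after release, the scene and top pictures put the plate centred on the seat to within about 1–2 mm. That is no finer than the 2 mm limit.
- **Pad force:** the 6 N comes only from the force rise and travel before release; I could not measure it afterwards.
- **Mismatch:** by my calibration, contact came at jaw 0.007 rather than the expected 0.006, which is within calibration error.
- **Not seen:** I had used all 12 picture views, so my last look at the final state was by numbers only.

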